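Show the filter plate over the drip tray

ROBOT

A 6-joint arm with a two-finger parallel gripper is mounted at the origin on the work surface. World frame = base frame: x ahead of the robot, y to its left, z up, the work surface at z = 0. Lengths are in mm, angles in rad, forces in N, time in s.
With the tool pointing down it reaches from about 350 to 875 mm from the base axis. Payload 4.2 kg.
Tool frame: the origin (TCP) lies at the very end of the fingers, on their centre line; the grasp point (between the pads) lies 19 mm behind it; z points along the fingers, y is the line along which they close (so a half turn about z gives the same grasp; the last joint's range is limited). The gripper opens to 85 mm and grips with 20 to 120 N. Pads are 22 mm wide; open, the fingers measure 114 mm over their backs; the gripper's body (76 mm by 85 mm) begins 54 mm behind the grasp point. The pads swing forward as they close: fully open they stand 13 mm farther back than shut.
Start: joints at [-0.872, 0.385, 0.008, 0, -1.194, -0.259], TCP at [266.111, -565.495, 208.112] pointing down, gripper open.
Joint ranges: [-3.14, 3.14], [-1.21, 2.06], [-1.07, 1.41], [-3.16, 2.05], [-2.99, -0.16], [-3.1, 3.1]. Speed limits (rad/s): [2.79, 2.79, 3.14, 3.14, 3.14, 3.14].

INTERFACE

Orientations are given as a unit quaternion [x, y, z, w].
In Python, from bench import arm gives the robot as it stands. The module is installed in compiled form; this text tells all that it offers.
- The arm moves only by the tool drive_tool, never from a script. Its argument "targets" is a list of rows, each a list of 5 numbers: the closure, from -1 (fully open) to 1 (shut), then the shift along the tool's x, y, z in mm, then the turn about the tool's z in degrees. In form: [[grip, tx, ty, tz, roll], ...]. A call has 1 to 12 rows; each row is the pose to reach, as a shift and turn from the pose commanded when the call began, along the tool's axes at that moment; what a row does not reach only later rows make up. A row lasts 1/10 s, in which the tool goes at most 50 mm and 8.59 degrees, less where a joint would pass 70% of its speed; a pose out of reach is approached as far as the arm can. A call with a gripper value outside its range is refused whole. The fingers move at their own pace and stop on an object; the grip force is fixed at half the most. Time passes only in rows, so rows that repeat a pose let the fingers close. It gives the time, the measured TCP pose, the force, the opening and the grip force at its end, in the units of the state.
- arm.read_state(): the state, without advancing time (a new reading comes with each control period).
- arm.get_image(name): name is "side" or "top" or "wrist"; returns the picture (384x512x3 uint8, blue, green, red); there is no depth.
- arm.camera_params(name): a dict with "fov_y" (degrees; the focal length in pixels is half the picture's height over the tangent of half this angle, whatever the lens; pixels are square), "cx", "cy" (the principal point, pixels), "rvec" (rotation vector, rad) and "tvec" (3), from world to camera coordinates, as OpenCV has them; the wrist camera has in their place "tool_from_camera" (4x4, takes a point from camera to tool coordinates, whose origin is the TCP and whose axes are the flange's). Camera axes: x right, y down, z forward; pixel columns grow to the right and rows downward; lengths in mm; the calibration is good to about 2 mm. A picture is of the moment at which its call begins: read the wrist's pose just before it. camera_params takes no time and is no camera call.
- arm.job_done(): hands the job in; it is judged then, once.
The state is a dict: "clock": time; "joints": joint angles; "joint_vel": joint speeds; "joint_efforts": joint torques, N m; "position": TCP position; "ee_rot": TCP orientation; "contact_force": force on the tool from outside, world axes, zero at the start; "wrist_torque": the same for the moment, N m; "gripper_width": finger opening in mm; "grasp_force": force on a finger pad.
Only numpy, scipy, OpenCV 4.12 (cv2) and the standard library are available. Lean on these libraries where they do the work, as an engineer would, in place of code of your own. Each camera call takes 0.05 s, during which the arm holds its last target. There are 200 camera calls.

TASK

On the tasting table, swing the hood of the small sample filter up by its bar handle until it stands at least upright, and leave it open; then draw the filter plate (the one with the long flat grip, not the blank plate with the round stud, which stays in its slot) straight up out of the deck. Present it over the narrow drip tray: hold it upright and still above the middle of the tray, its lower edge about 10 cm above the table, its width running along the tray's length so that every drip would land inside. Finish while still holding it there in the gripper, and leave the bottle and the glasses as they stand.

Things in the scene. Friction and masses are not known exactly. Their poses are not given: they have to be found in the camera images.
- housing: Sample filter fixed on the table: aluminium block 130 mm deep (x), 180 wide (y), flat deck 75 mm up. Origin: centre of its underside; handle on the -x side, hinge on the +x side. Two slots in the deck, 94 mm along x, 14 wide, 65 deep, at x = 0, y = +45 and -45 mm, each hold a plate on edge; which is where varies. A spout 12 mm thick sticks out 22 mm from each y side, 41 mm up.
- hood (a joint): Angle of the steel hood (rad): 0 shut on the deck, 1.57 upright, stop at 1.95; its front edge swings up and over to the housing's +x. Starts at 0 to 0.2. Hinge friction keeps it where it is left; moving it takes up to 5 N at the handle. Shut, it covers the whole deck (130 x 180 mm, 43 mm high, walls 3 mm) and hides the plates.
- hood_hinge (a point): Middle of the hood's hinge line (along the housing's y), 65 mm from the housing's centre towards +x and 75.5 mm above the table. Its axes turn with the hood; at 0 they are the housing's axes.
- hood_handle (a point): Middle of the hood's handle: round steel bar 10 mm thick, 90 long along y, on two arms as thick at its ends (y = -45, +45 mm). In the hood's axes it lies at x = -170, z = +22 mm from the hinge; the bar's axis is 40 mm in front of the hood's front wall. Shut, it is 97.5 mm above the table with nothing beneath it. Axes turn with the hood.
- filter_grip (a point): Centre of the filter plate's grip. Loose steel plate 90 mm wide (x), 8 thick (y), 64 high, about 160 g, a round white pad on each face; on its top a flat upright steel grip 50 mm long (x), 10 thick (y), 36 high, which stands above the deck when seated. The point is 18 mm below the grip's top, 17 mm above the deck when seated, 82 mm above the plate's lower edge. z is up.
- blank_grip (a point): Blank plate in the other slot: the same plate without pads, with only an upright round stud 14 mm across and 20 high on top. The point is on its axis, 82 mm above its lower edge, 17 mm above the deck. It stays in its slot.
- tray_mid (a point): Drip tray fixed on the table, an open steel tray 80 mm by 180 mm and 18 mm high, walls 3 mm, dark slats inside. The point is its centre at rim height (18 mm above the table); its y axis runs along its 180 mm length, z is up. It stands beside the housing, on either side of it.
- bottle_mid (a point): Bystander, leave alone. Squat clear bottle with a cork, 84 mm across, 179 mm tall; the point is on its axis 85 mm up.
- glass_a_mid (a point): Bystander, leave alone. Stemmed tasting glass, 68 mm across, 155 mm tall; the point is on its axis half-way up.
- glass_b_mid (a point): Bystander, leave alone. A second tasting glass like the first; the point is on its axis half-way up.
Not all that is in view belongs to the job. Of the things that look like the housing, the larger one is meant. Leave any green look-alike of the part that bears tray_mid alone.

How it is judged (in metres and radians):
On the way, in this order (a step that is already met when the one before it is completed fails the run):
1. the hood stands upright or beyond (value of joint hood above 1.4 rad), for 0.2 s.
2. the filter plate, held in the gripper, is drawn clear above the deck (z of filter_grip in the frame of housing above 0.158 m and contact force between the fingers and filter above 0.5 N), for 0.1 s.
At the end, for the whole second after the job is handed in: Hood open over 1.4 rad; filter plate held by the fingers alone, still, upright within 0.2 rad, grip centre within 30 mm of the tray centre (horizontally) and 132 to 252 mm above the table, width within 0.25 rad of the tray length; blank plate seated in its slot (value of joint hood above 1.4 rad and horizontal distance between filter_grip and tray_mid below 0.03 m and angle between the x axis of filter_grip and the y axis of tray_mid, either way round below 0.25 rad and angle between filter_grip's own z axis and vertical below 0.2 rad and height (world z) of filter_grip between 0.132 and 0.252 m and linear speed of filter below 0.02 m/s and angular speed of filter below 0.15 rad/s and contact force between the fingers and filter above 0.5 N and contact force between filter and tray below 0.05 N and contact force between filter and housing below 0.05 N and distance between blank_grip and housing below 0.113 m and z of blank_grip in the frame of housing below 0.1 m); the arm keeps its last pose, push and grip.
It fails at once if the blank plate is pulled up in its slot by more than 15 mm (z of blank_grip in the frame of housing above 0.108 m).
It fails at once if the corked bottle is shoved or tipped (distance of bottle_mid from where it was at the start of the episode above 0.03 m or angle between bottle_mid's own z axis and vertical above 0.35 rad).
It fails at once if the first tasting glass is shoved or tipped (distance of glass_a_mid from where it was at the start of the episode above 0.03 m or angle between glass_a_mid's own z axis and vertical above 0.35 rad).
It fails at once if the second tasting glass is shoved or tipped (distance of glass_b_mid from where it was at the start of the episode above 0.03 m or angle between glass_b_mid's own z axis and vertical above 0.35 rad).
It also fails if it takes over 67 s, if anything falls off the work surface, if the arm or the gripper's body presses on something with over 40 N, if the wrist force passes 120 N, or if a joint passes its speed limit or range.

## Working session

There is one attempt and no reset: what is moved stays moved. The work goes in short steps, Python scripts to look and compute and a tool call to move; the robot and the scene stay as the last step left them, time stands still between calls to the robot, and variables do not carry over. Pictures are saved under pics/ and viewed, at most 10 in all, crops included, and the job is handed in when it is done.

Besides the shell and the picture viewer there is one more tool, called after "Call:" as name(argument=value, ...) on one line, values as JSON. drive_tool: Moves the arm, as the interface text tells. Its arguments: {"type":"object","properties":{"targets":{"type":"array","items":{"type":"array","items":{"type":"number"}}}},"required":["targets"]}

```bash
mkdir -p pics
cat > h.py <<'E'
import numpy as np, cv2
from scipy.spatial.transform import Rotation as R
from bench import arm
def cam(name,st=None):
    p=arm.camera_params(name); f=192/np.tan(np.radians(p['fov_y'])/2)
    K=np.array([[f,0,p['cx']],[0,f,p['cy']],[0,0,1]])
    if 'rvec' in p:
        Rm=cv2.Rodrigues(np.array(p['rvec'],float))[0]; t=np.array(p['tvec'],float).ravel()
    else:
        st=st or arm.read_state(); T=np.eye(4); T[:3,:3]=R.from_quat(st['ee_rot']).as_matrix(); T[:3,3]=st['position']
        C=np.linalg.inv(T@np.array(p['tool_from_camera'])); Rm,t=C[:3,:3],C[:3,3]
    return K,Rm,t
def toz(c,uv,z):
    K,Rm,t=c; o=-Rm.T@t; d=(Rm.T@np.linalg.inv(K)@np.c_[np.atleast_2d(uv),np.ones(len(np.atleast_2d(uv)))].T).T
    return o+d*((z-o[2])/d[:,2])[:,None]
def proj(c,P):
    K,Rm,t=c; q=(K@(Rm@np.atleast_2d(P).T+t[:,None])).T; return q[:,:2]/q[:,2:]
E
python3 - <<'E'
from h import *
print(arm.read_state())
for n in ['top','side','wrist']:
    print(n,arm.camera_params(n)); im=arm.get_image(n); cv2.imwrite(f'pics/{n}0.png',im)
a=cv2.imread('pics/top0.png');b=cv2.imread('pics/side0.png')
cv2.imwrite('pics/t.png',cv2.resize(a,(800,600)));cv2.imwrite('pics/s.png',cv2.resize(b,(800,600)))
E
```

```text
{'clock': 0.0, 'joints': array([-8.72424780e-01,  3.85526369e-01,  6.61814058e-03, -4.94396088e-04,
       -1.19399974e+00, -2.58557069e-01]), 'joint_vel': array([-3.65149883e-04,  7.00017296e-04, -1.70491293e-03, -2.45001870e-05,
        1.15075017e-03, -8.89198928e-04]), 'joint_efforts': array([ 2.12566224e-04, -3.92293167e+01,  1.88403136e+01,  4.18613970e+00,
       -4.57830029e-03, -1.48335198e-05]), 'position': array([ 265.82341154, -564.94590739,  207.03753786]), 'ee_rot': array([-2.18049967e-01,  9.75937008e-01,  1.04303901e-03, -2.82157296e-04]), 'contact_force': array([0.1394091 , 0.00337857, 0.2105262 ]), 'wrist_torque': array([-0.04713782, -0.00687449,  0.00944333]), 'grasp_force': 0.0, 'gripper_width': 85.2934567475553}
top {'fov_y': 56.09433828231732, 'cx': 260.0312139532821, 'cy': 190.61071820320274, 'rvec': array([ 2.15283229, -2.17556754,  0.06520925]), 'tvec': array([  24.9919723 ,  548.12883557, 1027.43140492])}
side {'fov_y': 51.637163484084404, 'cx': 248.886916862765, 'cy': 193.9424074429979, 'rvec': array([ 0.35256961, -2.71839931,  1.33126613]), 'tvec': array([ 504.68965202,  161.64212281, 1154.44469312])}
wrist {'fov_y': 70.87598210701339, 'cx': 253.79400836040048, 'cy': 187.25054147317152, 'tool_from_camera': array([[ 7.62647910e-04, -9.53963196e-01, -2.99922721e-01,
         7.61650960e+01],
       [ 9.99998951e-01,  3.58300198e-04,  1.40316782e-03,
         4.21185391e-01],
       [-1.23110808e-03, -2.99923476e-01,  9.53962469e-01,
        -1.65547633e+02],
       [ 0.00000000e+00,  0.00000000e+00,  0.00000000e+00,
         1.00000000e+00]])}
```

View pics/t.png

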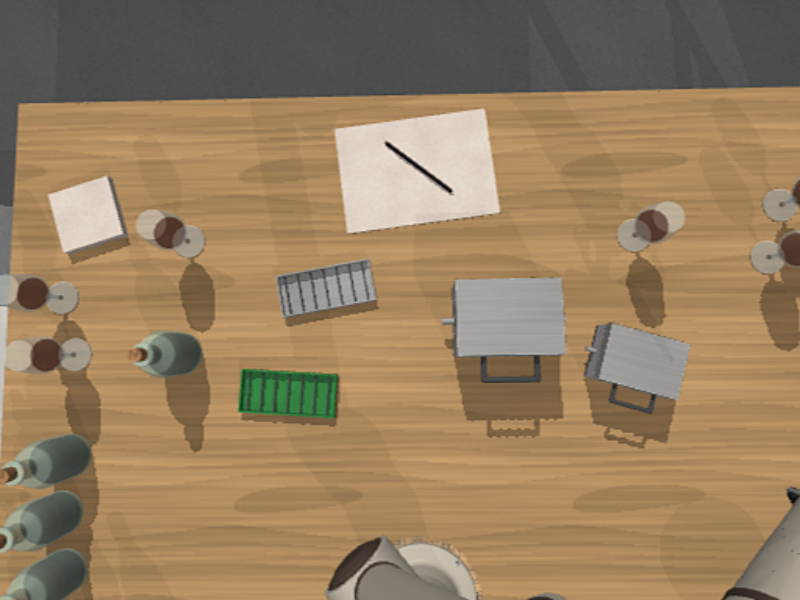

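View pics/s.png

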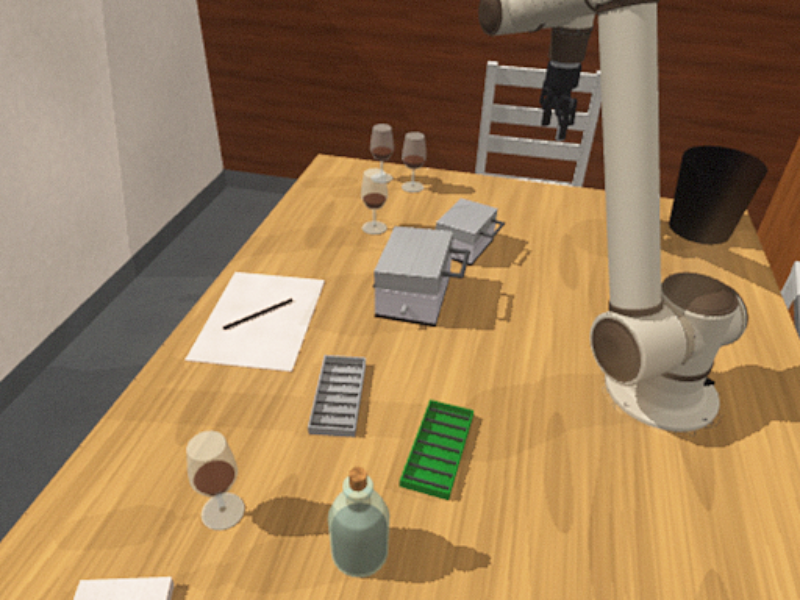

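The top view (800 px) shows the large hood at about (510,317) with its bar at (511,380). The grey tray is at (326,288), with a green look-alike below it and a smaller decoy housing on the right. The side view shows the hood nearly shut. I'll zoom in on both for pixel coordinates.

Run:
```python
import cv2,numpy as np
a=cv2.imread('pics/top0.png')[165:255,165:375];b=cv2.imread('pics/side0.png')[130:290,190:310]
a=cv2.resize(a,None,fx=3.8,fy=3.8,interpolation=cv2.INTER_CUBIC)
cv2.imwrite('pics/ta.png',a); cv2.imwrite('pics/sb.png',cv2.resize(b,None,fx=3.75,fy=3.75,interpolation=cv2.INTER_CUBIC))
```

```text
(no output)
```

View pics/ta.png

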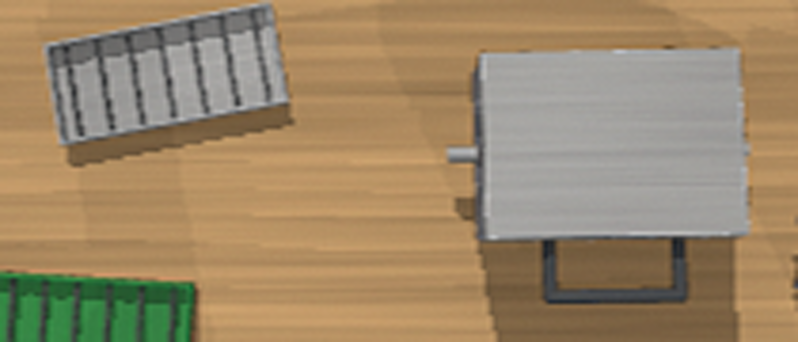

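View pics/sb.png

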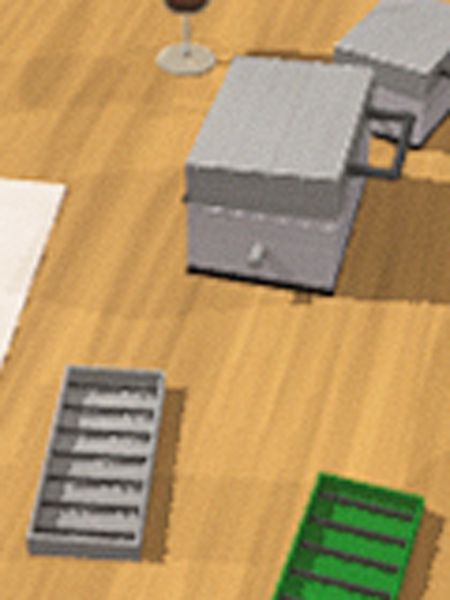

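The top crop shows the bar from (550,297) to (685,295), the hood corners and the tray rim corners. The side crop shows the same bar from (399,175) to (410,115). Next I triangulate these points.

Run:
```python
from h import *
T=np.array([[550,297],[685,295],[480,54],[740,49],[748,234],[484,240]])/3.8+165
S=np.array([[399,175],[410,115],[188,163],[236,57],[372,70],[341,178]])/3.75+[190,130]
ct,cs=cam('top'),cam('side')
P=lambda c:c[0]@np.c_[c[1],c[2]]
X=cv2.triangulatePoints(P(ct),P(cs),T.T,S.T);X=(X[:3]/X[3]).T
print(X.round(1)); print((proj(ct,X)-T).round(1).tolist())
tr=toz(ct,np.array([[47,45],[270,4],[289,102],[65,143]])/3.8+165,18);print(tr.round(1),tr.mean(0))
print(np.degrees(np.arctan2(*(tr[0]-tr[1])[1::-1])),np.degrees(np.arctan2(*(tr[3]-tr[2])[1::-1])))
# yaw of hood
for a,b in((0,1),(2,3),(5,4)): 
    d=X[a]-X[b];print(np.linalg.norm(d),np.degrees(np.arctan2(-d[0],d[1])))
print(R.from_quat(arm.read_state()['ee_rot']).as_matrix().round(3))
```

```text
[[ 398.5 -113.4  105.5]
 [ 401.5 -206.5  106.4]
 [ 568.9  -66.9  117. ]
 [ 571.5 -248.3  114. ]
 [ 443.7 -247.4  121.8]
 [ 439.8  -66.8  126.5]]
[[0.1, 0.6], [-0.0, -0.3], [0.1, 0.3], [-0.0, -0.1], [-0.1, -0.3], [0.0, 0.2]]
[[592.7 264.   18. ]
 [622.6  89.7  18. ]
 [545.9  75.2  18. ]
 [516.1 249.2  18. ]] [569.32779881 169.51779889  18.        ]
99.73730283045902 99.73801480462167
93.10619348416105 1.794481191735391
181.43424029256673 0.8232652738326257
180.7359020944419 1.217020437948021
[[-0.905 -0.426 -0.001]
 [-0.426  0.905  0.001]
 [ 0.     0.002 -1.   ]]
```

Call:
drive_tool(targets=[[0.15, -33, 34, -20, -8], [0.15, -66, 69, -20, -16], [0.15, -98, 103, -20, -24], [0.15, -131, 138, -20, -32], [0.15, -163, 172, -20, -40], [0.15, -196, 206, -20, -48], [0.15, -229, 241, -20, -56], [0.15, -262, 275, -20, -64], [0.15, -294, 309, -20, -66], [0.15, -294, 309, -20, -66], [0.15, -294, 309, -20, -66]])

```text
clock: 1.25
position: [400.7, -159.7, 228.1]
ee_rot: [0.715, -0.699, -0.0, 0.0]
contact_force: [-0.5, -0.5, 0.2]
gripper_width: 36.3
grasp_force: 0.0
```

Run:
```python
from h import *
s=arm.read_state();print(s['clock'],s['position'],s['gripper_width'],s['joints']);print(R.from_quat(s['ee_rot']).as_matrix().round(3))
im=arm.get_image('wrist');c=cam('wrist',s)
for p in [(400,-160,106),(398.5,-113.4,105.5),(401.5,-206.5,106.4),(400,-160,87)]:
    u=proj(c,p)[0];print(p,u.round());cv2.circle(im,tuple(int(v) for v in u),3,(0,0,255),1)
cv2.imwrite('pics/w1.png',im)
```

```text
1.25 [ 400.68832637 -159.66502325  228.05604693] 36.301483303097704 [ 2.80926237e-04  3.10306175e-02 -4.00077507e-01 -7.68886114e-05
 -1.13995141e+00  2.35575197e-02]
[[ 0.024 -1.    -0.   ]
 [-1.    -0.024  0.   ]
 [-0.     0.    -1.   ]]
(400, -160, 106) [254. 174.]
(398.5, -113.4, 105.5) [255. 213.]
(401.5, -206.5, 106.4) [254. 131.]
(400, -160, 87) [254. 170.]
```

View pics/w1.png

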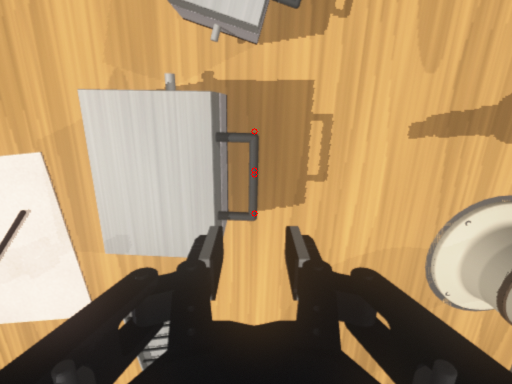

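The wrist view confirms the bar: its ends at (254,133) and (254,216) match my projected points. I'll descend and close.

Call:
drive_tool(targets=[[0.15, 0, 1, 45, 0], [0.15, 0, 1, 90, 0], [0.15, 0, 1, 120, 0], [0.15, 0, 1, 140, 0], [0.15, 0, 1, 140, 0], [1, 0, 1, 140, 0], [1, 0, 1, 140, 0], [1, 0, 1, 140, 0], [1, 0, 1, 140, 0], [1, 0, 1, 140, 0]])

```text
clock: 2.3
position: [400.2, -160.8, 88.9]
ee_rot: [0.715, -0.7, 0.001, -0.001]
contact_force: [0.6, -0.1, 0.1]
gripper_width: 0.1
grasp_force: 0.3
```

Width 0.1 mm: the fingers shut on nothing, so I need a look.

Run:
```python
from h import *
b=arm.get_image('side')[150:230,220:340]; w=arm.get_image('wrist')
b=cv2.resize(b,(576,384),interpolation=cv2.INTER_CUBIC)
cv2.imwrite('pics/s2.png',cv2.resize(np.hstack([b,w]),(800,283)))
```

```text
(no output)
```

View pics/s2.png

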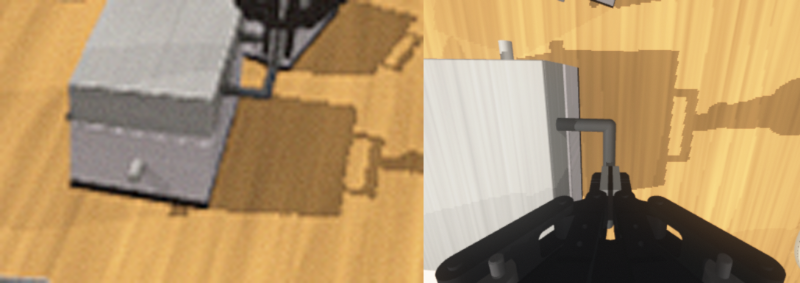

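The picture is ambiguous: the bar lines up with the shut fingers, at (610,125) to (610,165). I'll zoom in on the wrist view and check the bar height numerically.

Run:
```python
from h import *
s=arm.read_state();c=cam('wrist',s);print(s['position'],s['gripper_width'],s['grasp_force'])
for z in (80,90,98,106,114): print(z,proj(c,[(401.5,-206.5,z),(400,-160,z)]).round().tolist())
print('tip',proj(c,[s['position'],s['position']+[0,0,19]]).round())
w=arm.get_image('wrist')[150:330,140:370]
b=arm.get_image('side')[140:200,260:330]
w=cv2.resize(w,(500,391),interpolation=cv2.INTER_CUBIC);b=cv2.resize(b,(300,391),interpolation=cv2.INTER_CUBIC)
cv2.imwrite('pics/w3.png',np.hstack([w,b]))
```

```text
[ 400.01488028 -160.71055071   88.5522258 ] 0.20292860404228363 0.2787787187844515
80 [[253.0, 151.0], [254.0, 217.0]]
90 [[253.0, 154.0], [254.0, 223.0]]
98 [[253.0, 156.0], [254.0, 228.0]]
106 [[253.0, 159.0], [254.0, 234.0]]
114 [[253.0, 162.0], [254.0, 241.0]]
tip [[254. 221.]
 [254. 234.]]
```

View pics/w3.png

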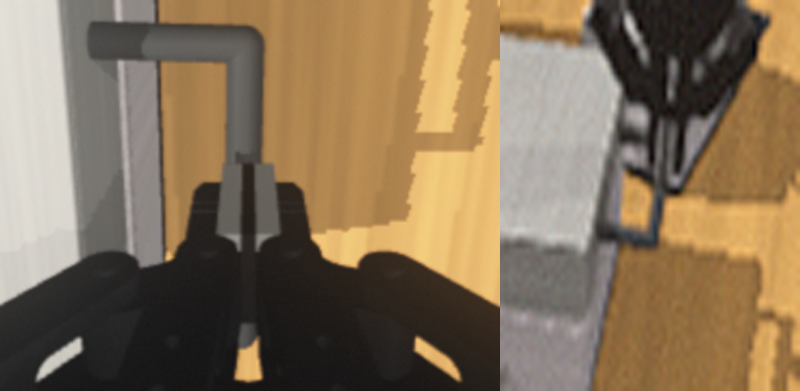

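The pads are shut just above the bar: the bar disappears beneath the pad tips at zoom (248,163), and the pads look about 25 mm higher than the nominal TCP. I'll open, go lower and close again.

Call:
drive_tool(targets=[[0.15, 0, 0, 0, 0], [0.15, 0, 0, 0, 0], [0.15, 0, 0, 0, 0], [0.15, 0, 0, 12, 0], [0.15, 0, 0, 24, 0], [0.15, 0, 0, 24, 0], [1, 0, 0, 24, 0], [1, 0, 0, 24, 0], [1, 0, 0, 24, 0], [1, 0, 0, 24, 0], [1, 0, 0, 24, 0]])

```text
clock: 3.6
position: [401.4, -160.8, 64.9]
ee_rot: [0.715, -0.7, 0.002, -0.001]
contact_force: [4.8, 1.0, 0.2]
gripper_width: 8.2
grasp_force: 58.4
```

Gripped. I'll seat it 10 mm deeper so the bar sits well inside the pads.

Call:
drive_tool(targets=[[0.15, 0, 0, 0, 0], [0.15, 0, 0, 0, 0], [0.15, 0, 0, 0, 0], [0.15, 0, 0, 11, 0], [0.15, 0, 0, 11, 0], [1, 0, 0, 11, 0], [1, 0, 0, 11, 0], [1, 0, 0, 11, 0], [1, 0, 0, 11, 0], [1, 0, 0, 11, 0]])

```text
clock: 4.6
position: [400.0, -160.8, 53.4]
ee_rot: [0.714, -0.7, 0.0, -0.0]
contact_force: [0.6, -0.5, 0.3]
gripper_width: 8.1
grasp_force: 58.4
```

Run:
```python
import numpy as np
for k in (1,1.67):
  a0=np.arctan2(22,170)+0.05
  for t in np.linspace(0.05,1.72,25)[1:]:
    a=np.arctan2(22,170)+t
    dx=-171.4*(np.cos(a)-np.cos(a0)); dz=171.4*(np.sin(a)-np.sin(a0))
    if k==1: print(round(t,2),'ty',round(-dx),'tz',round(-dz))
```

```text
0.12 ty -3 tz -12
0.19 ty -6 tz -23
0.26 ty -10 tz -34
0.33 ty -15 tz -45
0.4 ty -20 tz -56
0.47 ty -27 tz -66
0.54 ty -34 tz -75
0.61 ty -42 tz -85
0.68 ty -50 tz -93
0.75 ty -59 tz -101
0.82 ty -68 tz -108
0.88 ty -78 tz -115
0.95 ty -88 tz -121
1.02 ty -99 tz -126
1.09 ty -110 tz -131
1.16 ty -122 tz -134
1.23 ty -133 tz -137
1.3 ty -145 tz -139
1.37 ty -157 tz -141
1.44 ty -169 tz -141
1.51 ty -181 tz -141
1.58 ty -192 tz -139
1.65 ty -204 tz -137
1.72 ty -216 tz -134
```

Call:
drive_tool(targets=[[1, 0, -3, -12, 0], [1, 0, -6, -23, 0], [1, 0, -10, -34, 0], [1, 0, -15, -45, 0], [1, 0, -20, -56, 0], [1, 0, -27, -66, 0], [1, 0, -34, -75, 0], [1, 0, -42, -85, 0], [1, 0, -50, -93, 0], [1, 0, -59, -101, 0], [1, 0, -68, -108, 0], [1, 0, -68, -108, 0]])

```text
clock: 5.8
position: [455.1, -160.5, 162.0]
ee_rot: [0.714, -0.7, -0.01, 0.01]
contact_force: [-26.9, 3.5, 26.5]
gripper_width: 7.9
grasp_force: 60.0
```

The force points radially outward, which fits a hood that started at about 0 rad. I'll continue on the corrected arc.

Call:
drive_tool(targets=[[1, 0, 1, -7, 0], [1, 0, -13, -17, 0], [1, 0, -29, -25, 0], [1, 0, -44, -31, 0], [1, 0, -61, -36, 0], [1, 0, -78, -40, 0]])

```text
clock: 6.4
position: [544.2, -159.8, 203.8]
ee_rot: [0.714, -0.7, 0.0, 0.002]
contact_force: [-4.2, -6.9, 5.7]
gripper_width: 7.7
grasp_force: 61.4
```

Call:
drive_tool(targets=[[1, 0, -17, -1, 0], [1, 0, -34, -1, 0], [1, 0, -51, 1, 0], [1, 0, -68, 4, 0], [1, 0, -76, 7, 0], [1, 0, -76, 7, 0], [1, 0, -76, 7, 0]])

```text
clock: 7.1
position: [622.8, -159.2, 194.9]
ee_rot: [0.714, -0.7, 0.003, 0.001]
contact_force: [2.6, -9.2, -0.1]
gripper_width: 7.8
grasp_force: 64.7
```

Call:
drive_tool(targets=[[0.1, 0, 0, 0, 0], [0.1, 0, 0, 0, 0], [0.1, 0, 0, 0, 0], [0.1, 0, 0, -30, 0], [0.1, 0, 0, -75, 0], [0.1, 0, 0, -120, 0], [0.1, 0, 40, -120, 0], [0.1, 0, 80, -120, 0], [0.1, 0, 117, -120, 0], [0.1, 0, 117, -120, 0], [0.1, 0, 117, -120, 0]])

```text
clock: 8.2
position: [504.2, -158.3, 315.0]
ee_rot: [0.715, -0.699, 0.001, -0.001]
contact_force: [0.3, 0.2, 1.4]
gripper_width: 38.2
grasp_force: 0.0
```

Run:
```python
from h import *
s=arm.read_state();print(s['position'],s['gripper_width']);w=arm.get_image('wrist');cv2.imwrite('pics/w4raw.png',w)
t=arm.get_image('top');cv2.imwrite('pics/t4raw.png',t)
t=cv2.resize(t[150:250,270:370],(384,384),interpolation=cv2.INTER_CUBIC)
cv2.imwrite('pics/w4.png',cv2.resize(np.hstack([w,t]),(800,343)))
c=cam('wrist',s);print(proj(c,[(505,-112,92),(505,-202,92),(460,-157,75),(550,-157,75)]).round().tolist())
```

```text
[ 504.20965949 -158.29885986  315.01091804] 38.15024420939759
[[253.0, 187.0], [254.0, 126.0], [283.0, 156.0], [224.0, 155.0]]
```

View pics/w4.png

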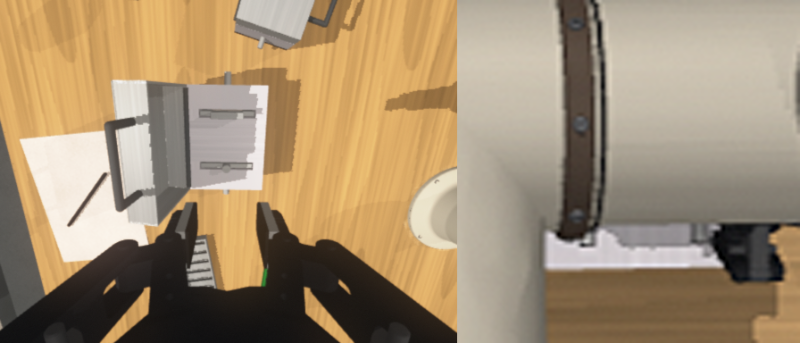

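The hood is open. The round stud shows at (226,167), which is +y, and the flat grip in the upper slot at (228,113), which is y≈-202. One zoom will confirm it and give the grip centre.

Run:
```python
import cv2
w=cv2.imread('pics/w4raw.png')[105:215,205:305]
cv2.imwrite('pics/w5.png',cv2.resize(w,(500,550),interpolation=cv2.INTER_CUBIC))
```

```text
(no output)
```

View pics/w5.png

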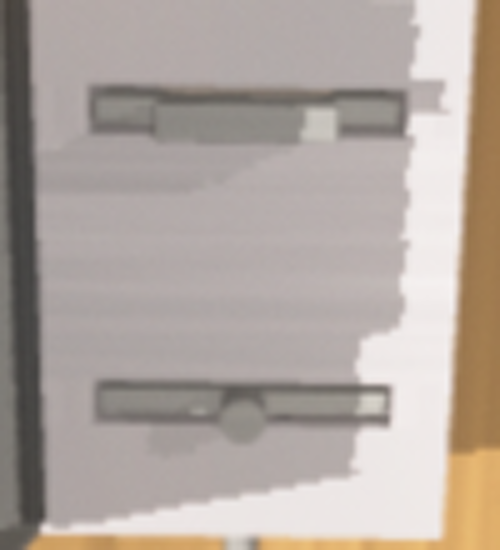

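The filter's grip is at zoom (247,123) and its slot at (247,110). The stud slot is at (243,403).

Run:
```python
from h import *
s=arm.read_state();c=cam('wrist',s);print(s['position'])
print(toz(c,[(254.4,129.6)],110),toz(c,[(254.4,127),(253.5,185.6)],75))
```

```text
[ 505.29041881 -158.28268593  314.10234532]
[[ 505.4336694  -199.00208547  110.        ]] [[ 505.33640598 -199.39393427   75.        ]
 [ 504.68967056 -109.2564782    75.        ]]
```

Call:
drive_tool(targets=[[0.0, 10, 0, 0, 8.5], [0.0, 25, 0, 0, 17], [0.0, 42, 0, 0, 25], [0.0, 42, 0, 0, 33], [0.0, 42, 0, 0, 41], [0.0, 42, 0, 20, 49], [0.0, 42, 0, 50, 57], [0.0, 42, 0, 80, 65], [0.0, 42, 0, 110, 73], [0.0, 42, 0, 130, 81], [0.0, 42, 0, 150, 89], [0.0, 42, 0, 160, 90]])

```text
clock: 9.5
position: [505.3, -200.2, 151.3]
ee_rot: [-0.01, 1.0, 0.0, -0.002]
contact_force: [0.8, -0.7, 0.0]
gripper_width: 42.9
grasp_force: 0.0
```

Call:
drive_tool(targets=[[0.0, 0, 0, 20, 0], [0.0, 0, 0, 40, 0], [0.0, 0, 0, 60, 0], [0.0, 0, 0, 75, 0], [0.0, 0, 0, 84, 0], [0.0, 0, 0, 89, 0], [0.0, 0, 0, 89, 0]])

```text
clock: 10.2
position: [505.7, -200.6, 64.8]
ee_rot: [-0.011, 1.0, -0.0, -0.0]
contact_force: [-0.6, -0.8, 0.5]
gripper_width: 42.8
grasp_force: 0.0
```

Call:
drive_tool(targets=[[1, 0, 0, 0, 0], [1, 0, 0, 0, 0], [1, 0, 0, 0, 0], [1, 0, 0, 0, 0], [1, 0, 0, 0, 0]])

```text
clock: 10.7
position: [506.3, -200.7, 66.1]
ee_rot: [-0.011, 1.0, -0.0, 0.001]
contact_force: [0.2, 0.6, 5.5]
gripper_width: 8.8
grasp_force: 60.9
```

Call:
drive_tool(targets=[[1, 0, 0, -8, 0], [1, 0, 0, -20, 0], [1, 0, 0, -35, 0], [1, 0, 0, -50, 0], [1, 0, 0, -65, 0], [1, 0, 0, -80, 0], [1, 0, 0, -95, 0], [1, 0, 0, -110, 0], [1, 0, 0, -125, 0], [1, 0, 0, -130, 0], [1, 0, 0, -130, 0]])

```text
clock: 11.8
position: [505.5, -200.5, 195.9]
ee_rot: [-0.01, 1.0, 0.0, 0.001]
contact_force: [0.6, 0.3, -2.2]
gripper_width: 8.5
grasp_force: 60.1
```

Call:
drive_tool(targets=[[1, 0, 30, 0, 0], [1, 0, 65, 0, 0], [1, 0, 100, 0, -6], [1, 0, 135, 0, -14], [1, 0, 170, 0, -22], [1, -5, 205, 0, -30], [1, -15, 240, 0, -38], [1, -28, 275, 0, -46], [1, -42, 310, 0, -54], [1, -56, 340, 0, -62], [1, -66, 360, 0, -70], [1, -71, 369, 0, -78]])

```text
clock: 13.0
position: [568.6, 171.7, 193.3]
ee_rot: [-0.64, 0.768, 0.0, -0.001]
contact_force: [-0.1, 0.2, -1.1]
gripper_width: 9.2
grasp_force: 60.1
```

Run:
```python
from h import *
s=arm.read_state();print(s['position'],s['joints'].round(2));M=R.from_quat(s['ee_rot']).as_matrix();print(M.round(3),np.degrees(np.arctan2(M[1,1],M[0,1])))
```

```text
[568.59259457 171.65772527 193.32928062] [ 0.57  0.34 -0.09 -0.   -1.14 -0.75]
[[-0.18  -0.984 -0.002]
 [-0.984  0.18  -0.001]
 [ 0.001  0.002 -1.   ]] 169.62119897358974
```

Call:
drive_tool(targets=[[1, 0, 0, 8, -7], [1, 0, 0, 20, -14], [1, 0, 0, 32, -20], [1, 0, 0, 38, -20], [1, 0, 0, 38, -20], [1, 0, 0, 38, -20], [1, 0, 0, 38, -20], [1, 0, 0, 38, -20]])

```text
clock: 13.8
position: [569.0, 170.0, 157.8]
ee_rot: [0.761, -0.648, 0.0, -0.001]
contact_force: [0.4, 1.1, -2.2]
gripper_width: 8.8
grasp_force: 60.0
```

Run:
```python
from h import *
s=arm.read_state();print(s['position'],s['joint_vel'].round(3))
b=arm.get_image('side');t=arm.get_image('top')
for im,c in((b,cam('side')),(t,cam('top'))):
    for p in [(569,169.5,182),(569,169.5,100)]: cv2.circle(im,tuple(int(v) for v in proj(c,p)[0]),2,(0,0,255),1)
b=cv2.resize(b[90:300,150:350],(400,420));t=cv2.resize(t[100:300,130:390],(400,308))
t=np.vstack([t,np.zeros((112,400,3),np.uint8)])
cv2.imwrite('pics/f.png',np.hstack([b,t]))
```

```text
[569.02013743 169.97940528 157.77210309] [-0.     0.001 -0.003 -0.002  0.     0.004]
```

View pics/f.png

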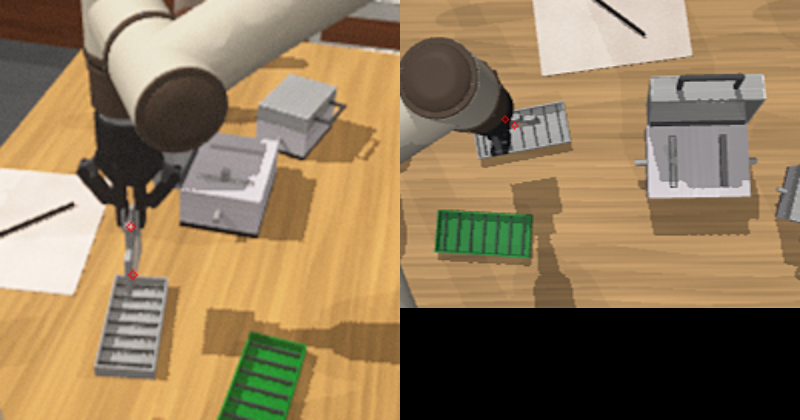

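The side view shows the plate hanging edge-on under the gripper, with its grip at the marker (130,227) and its lower edge at (133,275), above the tray. The top view shows the hood open and the stud plate still in its slot. Handing in.

```bash
python3 -c "
from bench import arm
print(arm.job_done())"
```

```text
the job is handed in; nothing more can be done
None
```

I handed the job in with the hood open (about 1.75 rad) and the filter plate held upright and still over the tray middle, lower edge about 10 cm up; the blank plate stayed in its slot, nothing went near the bottle or glasses, and no verdict came back.

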